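# Lock the slack shoe tree

### The job

Of the pair of large beech shoe trees one is already locked (its chrome-knobbed lever lies down), but the other still has its lever sticking up: press that lever down until it snaps over and stays down by itself, then let go. Leave the lever of the small child's shoe tree up.

Things in the scene. Friction and masses are not known exactly. Their poses are not given: they have to be found in the camera images.
- large: The slack large shoe tree: beech, 275 mm long over all, 80 wide, screwed to the shelf in an aluminium tray, lever up. Origin on the shelf under the lever's hinge, which is 78 mm up in a steel bracket mid-tree; x points to the toe (roughly away from the robot), z up. Its mate (not listed) looks the same but its lever is locked down.
- large_knob (a point): Centre of the chrome ball knob, 34 mm across, on the slack large tree's steel lever (15 mm wide), 140 mm from the hinge on the heel side, nearest the robot. Up: the lever rises 18 degrees, knob centre 121 mm above the shelf. Locked: it slopes 10 degrees down, centre 54 mm above the shelf. It moves nearly straight down, at most 7 mm away from the toe on the way.
- large_lever (a joint): Angle of that lever, rad: 0 up (at rest), growing as the knob is pressed, 0.49 fully down on its stop. A spring resists with about 10 N at the knob at the start, easing on the way; near 0.36 the lever goes over centre, snaps down by itself to 0.49 and is held there. Let go before that and it springs back up.
- child_lever (a joint): Angle of the lever of the child's shoe tree, rad: 0 up (at rest), 0.49 locked down. To be left up. Same design but small: 198 mm long, 58 wide, knob 24 mm across with its centre 87 mm above the shelf, screwed down beside the large trees.

How it is judged:
By the outcome, as a careful person would: the job done as asked, in the order asked, and still so for the second after the job is handed in, with the robot touching nothing.
It also fails if it takes over 29 s, if anything falls off the work surface, if the arm or the gripper's body presses on something with over 40 N, if the wrist force passes 120 N, or if a joint passes its speed limit or range.

### The arm

A 6-joint arm with a two-finger parallel gripper is mounted at the origin on the work surface. World frame = base frame: x ahead of the robot, y to its left, z up, the work surface at z = 0. Lengths are in m, angles in rad, forces in N, time in s.
With the tool pointing down it reaches from about 0.4 to 0.825 m from the base axis. Payload 7 kg.
Tool frame: the origin (TCP) lies at the very end of the fingers, on their centre line; the grasp point (between the pads) lies 19 mm behind it (tcp_to_grasp is the distance from the TCP to the grasp point, in m); x points along the fingers, z is the direction in which the jaws open and shut, and the axes are right-handed (so a half turn about x gives the same grasp; the last joint's range is limited). The gripper opens to 88 mm and grips with 3 to 60 N. Pads are 19 mm wide; open, the fingers measure 130 mm over their backs; the gripper's body (78 mm by 193 mm) begins 47 mm behind the grasp point.
Start: joints at [1.501, 0.359, 0.012, 0, -1.224, -0.288], TCP at [0.236, 0.632, 0.227] pointing down, gripper open.
Joint ranges: [-3.07, 3.07], [-1.43, 2.12], [-1.02, 1.25], [-3.03, 1.67], [-3.05, -0], [-3.03, 3.03]. Speed limits (rad/s): [2.39, 2.39, 3.01, 3.14, 3.14, 3.14].

### API

Orientations are given as [roll, pitch, yaw] about the fixed x, y, z axes, in that order (R = Rz(yaw) Ry(pitch) Rx(roll)).
In Python, from station import get_state, grab_frame, job_done, tcp_to_grasp gives the robot as it stands. The module is installed in compiled form; this text tells all that it offers.
- The arm moves only by the shell command python3 -m crank 'ROWS' [FORCE]. ROWS is JSON, a list of rows, each a list of 7 numbers: the shift along the tool's x, y, z in m, then the turn, a rotation vector about the tool's x, y, z in rad, then the opening, from 0 (shut) to 1 (fully open). In form: [[x, y, z, wx, wy, wz, fingers], ...]. A call has 1 to 10 rows; each row is the pose to reach, as a shift and turn from the pose commanded when the call began, along the tool's axes at that moment; what a row does not reach only later rows make up. A row lasts 1/8 s, in which the tool goes at most 62.5 mm and 10.7 degrees, less where a joint would pass 70% of its speed; a pose out of reach is approached as far as the arm can. A call with a gripper value outside its range is refused whole. The fingers move at their own pace and stop on an object; FORCE is the grip in N (left out, the last holds). Time passes only in rows, so rows that repeat a pose let the fingers close. It gives the time, the measured TCP pose, the force and the opening at its end, in the units of the state.
- get_state(): the state, without advancing time (a new reading comes with each control period).
- grab_frame(name): name is "scene" or "top"; returns a dict with "pixels" (420x560x3 uint8, red, green, blue), "vfov" (degrees; the focal length in pixels is half the picture's height over the tangent of half this angle, whatever the lens; pixels are square), "cx", "cy" (the principal point, pixels), "extrinsics" (4x4, takes a point from world to camera coordinates). Camera axes: x right, y up, looking along -z (the intrinsics and any distortion apply to the point x, -y, -z); pixel columns grow to the right and rows downward; lengths in m; the calibration is good to about 2 mm. A picture is of the moment at which its call begins. There is no depth.
- job_done(): hands the job in, once; it reports no verdict.
The state is a dict: "t": time; "q": joint angles; "qd": joint speeds; "joint_efforts": joint torques, N m; "eef_pos": TCP position; "ee_rot": TCP orientation; "force": force on the tool from outside, world axes, zero at the start; "moment": the same for the moment, N m; "width": finger opening in m.
Only numpy, scipy, OpenCV 4.12 (cv2) and the standard library are available. Lean on these libraries where they do the work, as an engineer would, in place of code of your own. Each camera call takes 0.05 s, during which the arm holds its last target.

## Working session

There is one attempt and no reset: what is moved stays moved. The work goes in short steps, Python scripts to look and compute and a shell command to move; the robot and the scene stay as the last step left them, time stands still between calls to the robot, and variables do not carry over. Pictures are saved under pics/ and viewed, and the job is handed in when it is done.

```bash
mkdir -p pics; python3 - <<'E'
from station import *
import cv2
s=get_state();print(s, tcp_to_grasp)
for n in("scene","top"):
    f=grab_frame(n);cv2.imwrite(f"pics/{n}0.png",f["pixels"][:,:,::-1]);print(n,f["vfov"],f["cx"],f["cy"],f["extrinsics"],[k for k in f])
E
```

```text
{'t': 0.0, 'q': array([ 1.50110121e+00,  3.59416813e-01,  1.10664804e-02, -3.22885231e-04,
       -1.22405647e+00, -2.88079229e-01]), 'qd': array([-3.56402713e-04,  7.17901141e-05,  3.72546669e-04,  1.60133542e-03,
       -5.46912274e-04, -3.46601668e-04]), 'joint_efforts': array([-1.50132011e-03, -5.82716990e+01,  2.93045533e+01,  6.99728429e+00,
        6.91508059e-03, -1.49643656e-04]), 'eef_pos': array([0.2362569 , 0.63180589, 0.22561154]), 'ee_rot': array([ 0.10181726,  1.56915748, -1.82686339]), 'force': array([ 0.61792292,  0.37316694, -0.59958564]), 'moment': array([-0.04814526,  0.02246473, -0.01352708]), 'width': 0.08735548458467696} 0.0188
scene 42.461725865231536 283.892562264918 207.27537596124372 [[ 4.54016545e-01  8.90993106e-01 -5.11756277e-04 -2.60633394e-01]
 [-7.24825813e-01  3.69677854e-01  5.81348282e-01  3.48623712e-01]
 [ 5.18166496e-01 -2.63570804e-01  8.13654665e-01 -1.48837801e+00]
 [ 0.00000000e+00  0.00000000e+00  0.00000000e+00  1.00000000e+00]] ['pixels', 'vfov', 'cx', 'cy', 'extrinsics']
top 56.24358724504647 269.42314642746203 208.57188706087345 [[ 0.00493089 -0.99989383  0.01371204 -0.01962487]
 [ 0.98771002  0.00701204  0.15614013 -0.57522744]
 [-0.1562197   0.01277361  0.98763973 -0.79168878]
 [ 0.          0.          0.          1.        ]] ['pixels', 'vfov', 'cx', 'cy', 'extrinsics']
```

View pics/scene0.png

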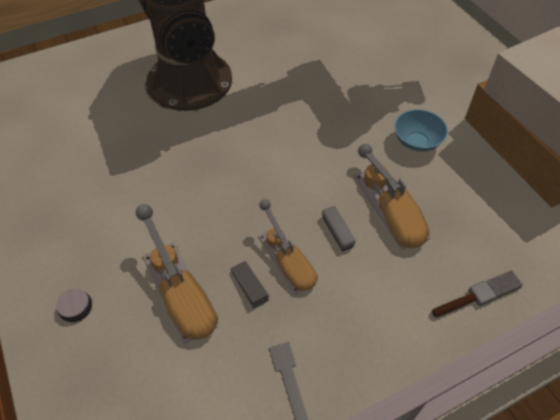

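View pics/top0.png

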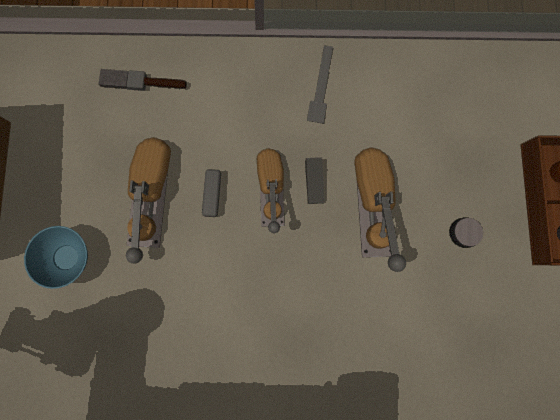

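The scene picture shows large-tree knobs at about (145,212) and (365,150), and the child's at (265,204). In the top picture they are at (397,263), (134,255) and (274,227). I'll triangulate them to see which one is up.

```bash
cat > h.py <<'E'
import numpy as np,cv2
from station import *
def ray(f,u,v):
    E=f["extrinsics"];F=f["pixels"].shape[0]/2/np.tan(np.radians(f["vfov"]/2))
    d=np.array([(u-f["cx"])/F,-(v-f["cy"])/F,-1.]);R=E[:3,:3]
    d=R.T@d; return -R.T@E[:3,3],d/np.linalg.norm(d)
def proj(f,p):
    E=f["extrinsics"];F=f["pixels"].shape[0]/2/np.tan(np.radians(f["vfov"]/2))
    c=E[:3,:3]@p+E[:3,3];return f["cx"]+F*c[0]/-c[2],f["cy"]-F*c[1]/-c[2]
def tri(a,b):
    (o1,d1),(o2,d2)=a,b
    t=np.linalg.lstsq(np.c_[d1,-d2],o2-o1,rcond=None)[0]
    p,q=o1+t[0]*d1,o2+t[1]*d2
    return (p+q)/2,np.linalg.norm(p-q)
def onz(r,z):
    o,d=r;return o+d*(z-o[2])/d[2]
E
python3 - <<'E'
from h import *
s=grab_frame("scene");t=grab_frame("top")
for n,a,b in(("R",(145,212),(397,263)),("L",(365,150),(134,255)),("child",(265,204),(274,227))):
    p,g=tri(ray(s,*a),ray(t,*b));print(n,p.round(4),round(g,4))
print(proj(s,np.zeros(3)))
def crop(f,u,v,n,r=40):
    c=f["pixels"][v-r:v+r,u-r:u+r,::-1];return cv2.resize(c,None,fx=5,fy=5,interpolation=cv2.INTER_CUBIC)
cv2.imwrite("pics/crops.png",np.vstack([np.hstack([crop(s,150,225,0,30),crop(s,372,165,0,30)]),np.hstack([crop(t,390,240,0,30),crop(t,140,235,0,30)])]))
E
```

```text
R [ 0.4609 -0.2564  0.1222] 0.0033
L [0.4754 0.2625 0.0563] 0.0017
child [ 0.5314 -0.0239  0.0898] 0.0022
(np.float64(189.23583258184703), np.float64(80.66235865846734))
```

View pics/crops.png

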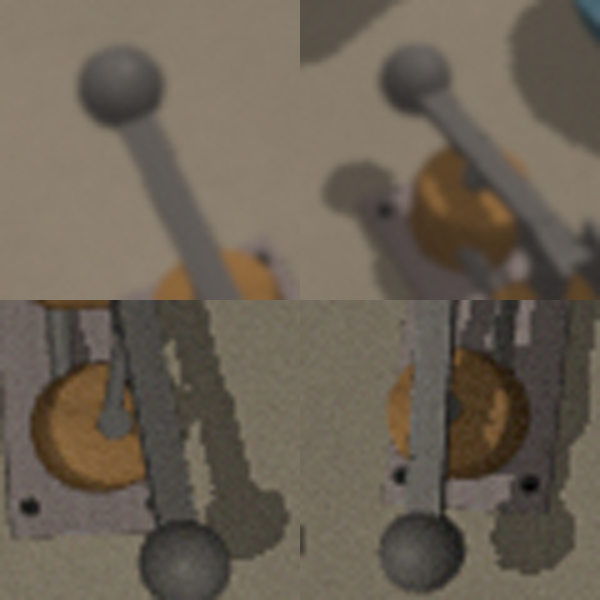

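```bash
python3 - <<'E'
from h import *
from scipy.spatial.transform import Rotation as Ro
s=grab_frame("scene");t=grab_frame("top")
k,g=tri(ray(s,144,212.2),ray(t,397,262.6));print(k,g)
h=onz(ray(t,384,199),.078);print("hinge",h,np.linalg.norm((h-k)[:2]))
for p in((480,100),(555,195),(470,95)):print("box",onz(ray(s,*p),0))
for p in((8,120),(8,180),(0,235)):print("boxtop",onz(ray(t,*p),0.1),onz(ray(t,*p),0))
print("bowl",onz(ray(t,57,257),.02))
st=get_state();R=Ro.from_euler("xyz",st["ee_rot"]).as_matrix();print(R.round(3))
u=(k-h);u[2]=0;u/=np.linalg.norm(u);tgt=k+u*.003;print(tgt)
P=st["eef_pos"]
for w in([.40,.5,.26],[.53,.25,.26],[.56,.0,.26],[tgt[0],tgt[1],.2]):print(w,(R.T@(np.array(w)-P)).round(4))
E
```

```text
[ 0.46124365 -0.25741553  0.12227281] 0.0011920142749100764
hinge [ 0.59182826 -0.2519487   0.078     ] 0.1306989929298398
box [0.4244131  0.66400712 0.        ]
box [0.75579166 0.61617965 0.        ]
box [0.39686253 0.6524102  0.        ]
boxtop [0.74610937 0.51961963 0.1       ] [0.78516851 0.58763828 0.        ]
boxtop [0.62065823 0.50607603 0.1       ] [ 6.43466979e-01  5.72340304e-01 -1.11022302e-16]
boxtop [0.51078321 0.50968388 0.1       ] [0.51935924 0.5764155  0.        ]
bowl [0.47130686 0.43711785 0.02      ]
[[-0.     0.937 -0.35 ]
 [-0.001 -0.35  -0.937]
 [-1.     0.     0.001]]
[ 0.45824627 -0.25754101  0.12227281]
[0.4, 0.5, 0.26] [-0.0337  0.1995  0.0664]
[0.53, 0.25, 0.26] [-0.0336  0.4089  0.255 ]
[0.56, 0.0, 0.26] [-0.0335  0.5246  0.4787]
[np.float64(0.4582462742095452), np.float64(-0.25754101078752795), 0.2] [0.0267 0.5195 0.7555]
```

```bash
python3 -m crank '[[-0.05,0,0,0,0,0,0],[-0.07,0.05,0.055,0,0,0,0],[-0.07,0.10,0.11,0,0,0,0],[-0.07,0.15,0.165,0,0,0,0],[-0.07,0.20,0.20,0,0,0,0],[-0.06,0.25,0.235,0,0,0,0],[-0.06,0.30,0.27,0,0,0,0],[-0.06,0.35,0.31,0,0,0,0],[-0.05,0.40,0.35,0,0,0,0],[-0.05,0.46,0.39,0,0,0,0]]'
```

```text
t: 1.55
eef_pos: [0.5053, 0.1419, 0.2783]
ee_rot: [2.811, 1.57, 0.883]
force: [0.9, 1.6, -0.0]
width: 0.0007
```

```bash
python3 -m crank '[[0,0.01,0.055,0,0,0,0],[0,0.02,0.11,0,0,0,0],[0,0.03,0.165,0,0,0,0],[0,0.04,0.22,0,0,0,0],[0.02,0.05,0.27,0,0,0,0],[0.04,0.06,0.32,0,0,0,0],[0.05,0.06,0.36,0,0,0,0],[0.06,0.06,0.365,0,0,0,0],[0.06,0.06,0.365,0,0,0,0],[0.06,0.06,0.365,0,0,0,0]]'; python3 - <<'E'
from h import *
from scipy.spatial.transform import Rotation as Ro
st=get_state();R=Ro.from_euler("xyz",st["ee_rot"]).as_matrix();print(R.round(3),st["eef_pos"])
print(R.T@(np.array([.4582,-.2575,.15])-st["eef_pos"]))
s=grab_frame("scene");t=grab_frame("top")
cv2.imwrite("pics/a.png",np.hstack([s["pixels"][80:380,60:400,::-1],t["pixels"][100:400,220:,::-1]]))
E
```

```text
t: 2.8
eef_pos: [0.4338, -0.2185, 0.2187]
ee_rot: [1.694, 1.57, -0.234]
force: [0.7, 0.1, 0.2]
width: 0.0006
[[ 0.001  0.937 -0.349]
 [-0.    -0.349 -0.937]
 [-1.     0.001 -0.   ]] [ 0.43376927 -0.21853473  0.21869053]
[0.06871574 0.03645069 0.0279828 ]
```

View pics/a.png

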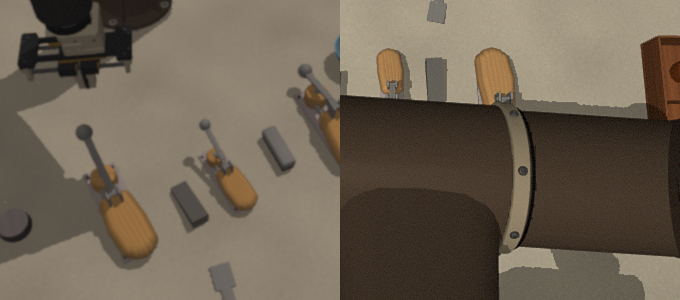

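The closed fingertips are in the scene crop at about (87,85). They are up and to the robot's side of the slack knob at (84,131), and nothing has been disturbed. Next I'll move over the knob.

```bash
python3 -m crank '[[0.02,0.036,0.028,0,0,0,0],[0.068,0.036,0.028,0,0,0,0],[0.068,0.036,0.028,0,0,0,0],[0.068,0.036,0.028,0,0,0,0],[0.068,0.036,0.028,0,0,0,0]]'; python3 - <<'E'
from h import *
s=grab_frame("scene");t=grab_frame("top")
print(get_state()["eef_pos"])
cv2.imwrite("pics/b.png",cv2.resize(s["pixels"][140:280,80:240,::-1],None,fx=4,fy=4))
E
```

```text
t: 3.52
eef_pos: [0.4584, -0.2578, 0.1524]
ee_rot: [1.653, 1.567, -0.274]
force: [0.0, -0.4, 0.2]
width: 0.0007
[ 0.457976   -0.25782645  0.15188248]
```

View pics/b.png

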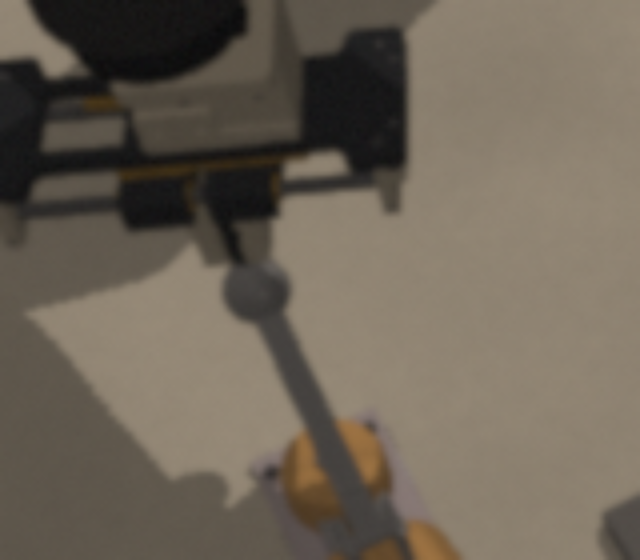

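```bash
python3 - <<'E'
from h import *
s=grab_frame("scene");p=get_state()["eef_pos"]
f=lambda q:((np.array(proj(s,np.array(q)))-[80,140])*4).round(1)
print(f(p),f([.4612,-.2574,.1223]),f(p+[.01,0,0]),f(p+[0,.01,0]),f(p-[.0,0,.01]))
E
```

```text
[239.  249.4] [254.8 288.5] [245.5 264.2] [258.6 241.9] [243.4 261.3]
```

```bash
python3 -m crank '[[0.012,0,0,0,0,0,0],[0.022,-0.001,0,0,0,0,0],[0.032,-0.002,0.001,0,0,0,0],[0.042,-0.003,0.001,0,0,0,0],[0.05,-0.003,0.001,0,0,0,0]]'
```

```text
t: 4.3
eef_pos: [0.453, -0.2578, 0.0992]
ee_rot: [-1.369, 1.569, 2.985]
force: [-0.8, -0.5, 1.4]
width: 0.0003
```

```bash
python3 - <<'E'
from h import *
s=grab_frame("scene");st=get_state();print(st["force"],st["moment"],st["eef_pos"])
cv2.imwrite("pics/c.png",cv2.resize(s["pixels"][140:280,80:240,::-1],None,fx=4,fy=4))
E
```

```text
[-1.54669506 -0.93950948  0.29483351] [-0.37480794  0.31894526 -0.02061674] [ 0.45302801 -0.2576318   0.09835012]
```

View pics/c.png

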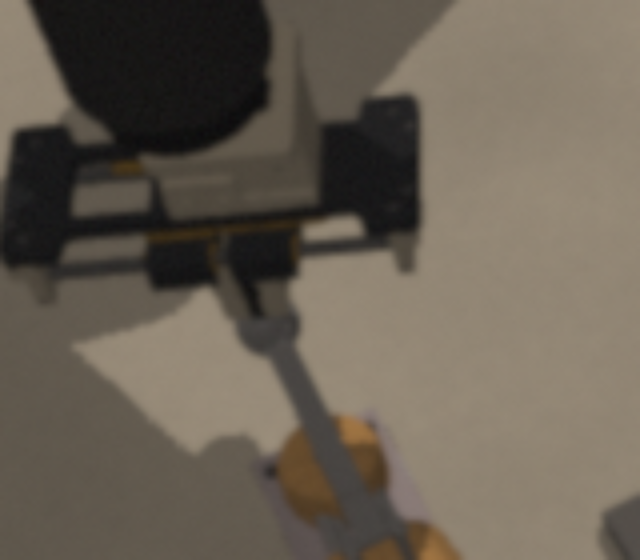

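The knob has moved down to (267,328) and the fingertips are still on top of it. I'll keep pressing.

```bash
python3 -m crank '[[0.008,0,0,0,0,0,0],[0.016,0,0,0,0,0,0],[0.023,0,0,0,0,0,0],[0.023,0,0,0,0,0,0],[0.023,0,0,0,0,0,0]]';python3 - <<'E'
from h import *
s=grab_frame("scene");st=get_state();print(st["force"],st["moment"],st["eef_pos"])
cv2.imwrite("pics/d.png",cv2.resize(s["pixels"][140:280,80:240,::-1],None,fx=4,fy=4))
E
```

```text
t: 4.97
eef_pos: [0.4541, -0.2578, 0.0773]
ee_rot: [1.5, 1.571, -0.428]
force: [-0.1, -0.6, 0.8]
width: 0.0007
[ 0.66619613 -0.84953575 -0.48481763] [-0.05755931 -0.00631007  0.01451772] [ 0.45422094 -0.25785909  0.0774416 ]
```

View pics/d.png

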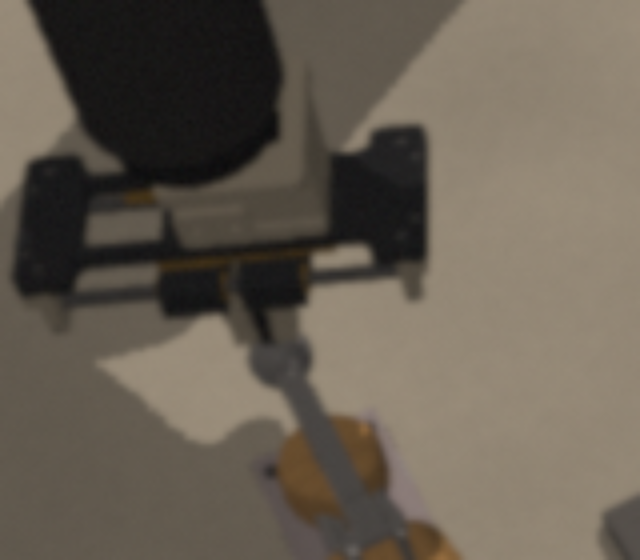

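There is no contact force left and the knob is lower, at (280,360), so the lever has probably snapped over. I'll retreat upward and check.

```bash
python3 -m crank '[[-0.02,0,0,0,0,0,0],[-0.06,0,0,0,0,0,0],[-0.10,0,0,0,0,0,0],[-0.13,0,-0.03,0,0,0,0],[-0.13,0,-0.08,0,0,0,0],[-0.13,0,-0.13,0,0,0,0],[-0.13,0,-0.18,0,0,0,0],[-0.13,0,-0.23,0,0,0,0],[-0.13,0,-0.23,0,0,0,0],[-0.13,0,-0.23,0,0,0,0]]';python3 - <<'E'
from h import *
s=grab_frame("scene");t=grab_frame("top");st=get_state();print(st["force"],st["eef_pos"])
cv2.imwrite("pics/e.png",np.hstack([s["pixels"][120:360,60:400,::-1],t["pixels"][100:340,220:,::-1]]))
E
```

```text
t: 6.28
eef_pos: [0.5343, -0.0423, 0.2073]
ee_rot: [-0.895, 1.571, -2.823]
force: [-0.2, -0.7, 0.4]
width: 0.0002
[-0.22035778 -0.93822287 -0.11880045] [ 0.53414747 -0.04314084  0.20733724]
```

View pics/e.png

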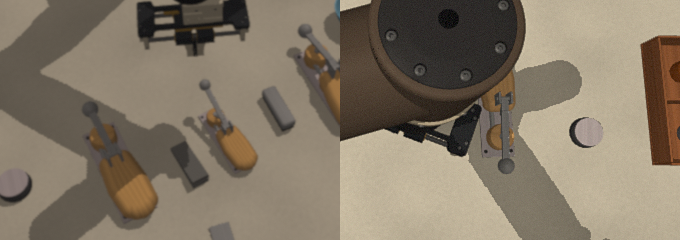

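```bash
python3 - <<'E'
from h import *
s=grab_frame("scene");t=grab_frame("top")
print(tri(ray(s,151,228),ray(t,386.5,266.5)))
print("child ray-foot", onz(ray(s,265,204.5),.087))
cv2.imwrite("pics/g.png",cv2.resize(np.hstack([s["pixels"][200:280,120:200,::-1],t["pixels"][210:290,350:430,::-1]]),None,fx=5,fy=5))
E
```

```text
(array([ 0.45521789, -0.25617228,  0.05607927]), np.float64(0.004166099147680377))
child ray-foot [ 0.53114764 -0.02265979  0.087     ]
```

View pics/g.png

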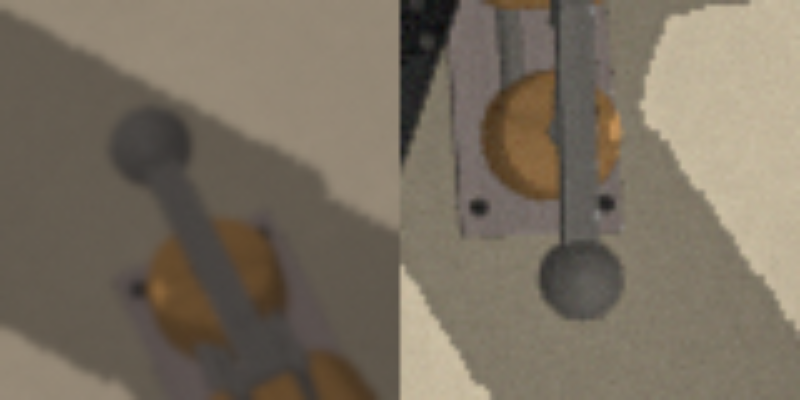

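The large knob is at (150,229) in the scene and (386,266) in the top view, so its height is 0.056 m, the same as the locked mate measured. The child's knob hasn't moved.

```bash
python3 -c "
from station import *
print(job_done())"
```

```text
the job is handed in; nothing more can be done
None
```

The slack large shoe tree's lever is now locked down, and I handed the job in at about 6.5 s of the 29 s allowed.

- **What I did:** I triangulated the three knobs. The slack tree was the one at y = −0.26, with its knob 0.122 m up; its locked mate's knob was at 0.056 m. I pressed the slack knob down with closed fingertips to a tool height of 0.077 m, by which point the contact force was down to noise. Then I pulled the arm up and away.
- **Large lever:** with the robot clear, its knob measured 0.056 m high, against 0.054 m nominal for locked. It stayed down about 1.3 s after the press.
- **Child's lever:** its knob was at the same place in the scene picture as at the start, so it is still up. The top view of it was blocked by the arm, so only one camera confirms this.
- **Disagreement:** in the final measurement of the large knob, the two camera rays missed each other by 4 mm, more than the 1–3 mm seen earlier. That is small next to the 66 mm the knob dropped.

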